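One-take spin of the inlaid roundel on the filming turntable

TASK

The straw-inlaid roundel on the turntable is being filmed in a single take: with a fingertip give the turntable one brisk flick (the posts standing on it are handy to push, either way round), take the hand off and let it coast at least one full turn untouched. Then, while it is still turning, stop it with a fingertip on the disc so that the disc's long broad mark comes to rest at the pointer - right the first time, no second go - and take the hand away. Do not touch the freshly varnished roundel, and leave the loose things on the desk where they are.

Things in the scene. Friction and masses are not known exactly. Their poses are not given: they have to be found in the camera images.
- wheel (a joint): angle of the turntable's disc, rad: 0 at the start whichever way it then faces, grows counter-clockwise seen from above, counted on through whole turns without limit. It runs on a free bearing, inertia 0.008 to 0.013 kg m2: let go at 1 rad/s it coasts 5 to 8 rad before it stops by itself, at 2 rad/s 12 to 20 rad; at 1 rad/s it loses about a tenth of its speed each second.
- platter: the turntable's round white disc, 296 mm across and 14 mm thick, level, with the three posts on it. Origin on the disc's axis at desk height, 72 mm below the disc's flat top; its x axis points from the axis to the long mark, z up. From 112 to 148 mm from the axis its top is bare but for flat printed marks; a fingertip pressed there with a few newtons stops it within a few hundredths of a second.
- axis (a point): the disc's axis at the height of the disc's top face (72 mm above the desk). Straight out from here through the pointer, a fixed desk tripod holds a phone crosswise: its column stands 290 to 310 mm from the axis, within 15 mm of that line; 150 mm across its feet and the phone, 230 mm high. Keep the arm clear of it.
- mark (a point): outer end, on the rim 148 mm from the axis, of the disc's long mark: a flat black line 34 mm long and 7 mm broad, running radially. The other 23 marks round the rim are short and thin (9 x 1.6 mm), one each 15 degrees.
- pointer (a point): tip of the pointer, a dark steel cone 24 mm across and 28 mm long on a flat upright steel strip of the fixed stand, just outside the rim (151 mm from the axis) at the height of the disc's top; it points at the axis, from the side where the phone stands. The cone and strip reach to 179 mm from the axis and to 78 mm above the desk.
- post1 (a point): centre of the top of a holding post: an upright black rubber cylinder 24 mm in diameter and 30 mm high standing on the disc, fixed to it, its axis 100 mm from the disc's axis, its top 102 mm above the desk. 60 degrees counter-clockwise from the mark.
- post2 (a point): the same, of the post opposite the mark (180 degrees)
- post3 (a point): the same, of the post 60 degrees clockwise from the mark
- roundel: round wooden plaque inlaid with straw, 170 mm across and 10 mm thick, lying loose on the disc between the three posts, 3 mm clear of each; a small brass hanging ring at its edge, out to 106 mm from its centre, lies towards the mark. Origin at the centre of its underside, z up. Its top is 12 mm above the disc (18 mm below the tops of the posts).
- jar: glue jar, 68 mm in diameter, 72 mm high, loose beside the turntable. Origin at the centre of its underside.
- scissors: scissors lying flat, 155 mm long, 90 mm over the handles, 12 mm high, loose beside the turntable. Origin on the desk near the pivot; blades along +x.
- brush: thin varnish brush lying flat, 212 mm long, 13 mm high, loose beside the turntable. Origin on the desk at its middle; bristles along +x.
- glue_tube: tube of glue lying flat, 116 mm long, 28 mm high, loose beside the turntable. Origin on the desk at its middle.
- sanitizer: small clear bottle, 52 mm in diameter, 135 mm high, loose. Origin at the centre of its underside.
- mouse: computer mouse, 105 x 60 x 35 mm high, loose. Origin at the centre of its underside.

How it is judged:
On the way, in this order (a step that is already met when the one before it is completed fails the run):
1. the fingers set the disc turning (contact force between the fingers and platter above 0.2 N and (velocity of joint wheel above 0.1 rad/s or velocity of joint wheel below -0.1 rad/s)).
2. the disc spins freely, faster than 0.6 rad/s, with the hand off it ((velocity of joint wheel above 0.6 rad/s or velocity of joint wheel below -0.6 rad/s) and contact force between each of the fingers, the arm and platter below 0.05 N), for 0.2 s.
3. it has made a full turn from where it started and is still turning ((value of joint wheel above 6.28 rad or value of joint wheel below -6.28 rad) and (velocity of joint wheel above 0.05 rad/s or velocity of joint wheel below -0.05 rad/s)).
4. a fingertip on the disc has stopped it with the long mark within 15 mm of the pointer (contact force between the fingers and platter above 0.3 N and velocity of joint wheel between -0.03 and 0.03 rad/s and horizontal distance between mark and pointer below 0.015 m), for 0.1 s.
At the end, for the whole second after the job is handed in: The disc has turned at least one full turn (6.28 rad) from the start and stands still (under 0.03 rad/s) with the outer end of its long mark within 15 mm (under 6 degrees) of the pointer's tip; the roundel lies flat in its place between the posts (within 12 mm of the axis); the hand is off (horizontal distance between mark and pointer below 0.015 m and velocity of joint wheel between -0.03 and 0.03 rad/s and (value of joint wheel above 6.28 rad or value of joint wheel below -6.28 rad) and horizontal distance between roundel and axis below 0.012 m and z of roundel in the frame of platter below 0.078 m and angle between roundel's own z axis and vertical below 0.1 rad); the robot touches nothing.
It fails at once if the coasting disc is touched between 2 rad and one full turn from the start ((value of joint wheel between 2 and 6.28 rad or value of joint wheel between -6.28 and -2 rad) and contact force between any of the fingers, the arm and platter above 0.3 N).
It fails at once if after its full turn the disc comes to rest with the mark more than 15 mm from the pointer ((value of joint wheel above 6.28 rad or value of joint wheel below -6.28 rad) and velocity of joint wheel between -0.01 and 0.01 rad/s and horizontal distance between mark and pointer above 0.015 m).
It fails at once if the roundel is touched (contact force between any of the fingers, the arm and roundel above 0.5 N).
It fails at once if the roundel is lifted, tipped or leaves its place (not (horizontal distance between roundel and axis below 0.012 m and z of roundel in the frame of platter below 0.078 m and angle between roundel's own z axis and vertical below 0.1 rad)).
It fails at once if a bystander (jar, scissors, brush, tube, bottle, mouse) is lifted or moved more than 30 mm ((distance of jar from where it was at the start of the episode above 0.03 m or height (world z) of jar above 0.02 m) or (distance of scissors from where it was at the start of the episode above 0.03 m or height (world z) of scissors above 0.02 m) or (distance of brush from where it was at the start of the episode above 0.03 m or height (world z) of brush above 0.02 m) or (distance of glue_tube from where it was at the start of the episode above 0.03 m or height (world z) of glue_tube above 0.02 m) or (distance of sanitizer from where it was at the start of the episode above 0.03 m or height (world z) of sanitizer above 0.02 m) or (distance of mouse from where it was at the start of the episode above 0.03 m or height (world z) of mouse above 0.02 m)).
It also fails if it takes over 61 s, if anything falls off the work surface, if the arm or the gripper's body presses on something with over 40 N, if the wrist force passes 120 N, or if a joint passes its speed limit or range.

ROBOT

A 6-joint arm with a two-finger parallel gripper is mounted at the origin on the work surface. World frame = base frame: x ahead of the robot, y to its left, z up, the work surface at z = 0. Lengths are in m, angles in rad, forces in N, time in s.
With the tool pointing down it reaches from about 0.425 to 0.925 m from the base axis. Payload 12.5 kg.
Tool frame: the origin (TCP) lies at the very end of the fingers, on their centre line; the grasp point (between the pads) lies 19 mm behind it; z points along the fingers, y is the line along which they close (so a half turn about z gives the same grasp; the last joint's range is limited). The gripper opens to 85 mm and grips with 20 to 120 N. Pads are 22 mm wide; open, the fingers measure 114 mm over their backs; the gripper's body (76 mm by 85 mm) begins 54 mm behind the grasp point. The pads swing forward as they close: fully open they stand 13 mm farther back than shut.
Start: joints at [-1.342, 0.491, 1.559, -0, 1.092, -0.106], TCP at [0.205, -0.59, 0.231] pointing down, gripper open.
Joint ranges: [-3.1, 3.1], [-0.84, 2.19], [0.05, 2.79], [-1.13, 4.28], [0.06, 2.93], [-2.69, 2.69]. Speed limits (rad/s): [2.22, 2.22, 2.79, 3.14, 3.14, 3.14].

INTERFACE

Orientations are given as a unit quaternion [x, y, z, w].
In Python, from cell import get_obs, read_camera, hand_in gives the robot as it stands.
- The arm moves only by the tool step_arm, never from a script. Its argument "moves" is a list of rows, each a list of 6 numbers: the shift along the tool's x, y, z in mm, then the turn, a rotation vector about the tool's x, y, z in degrees. In form: [[x, y, z, wx, wy, wz], ...]. A call has 1 to 12 rows; each row is the pose to reach, as a shift and turn from the pose commanded when the call began, along the tool's axes at that moment; what a row does not reach only later rows make up. A row lasts 1/12 s, in which the tool goes at most 41.7 mm and 7.16 degrees, less where a joint would pass 70% of its speed; a pose out of reach is approached as far as the arm can. A call with a gripper value outside its range is refused whole. "fingers" is the opening, from 0 (shut) to 1 (fully open), set as the call begins (left out, the last holds). The fingers move at their own pace and stop on an object; "newtons" is the grip in N (left out, the last holds). Time passes only in rows, so rows that repeat a pose let the fingers close. It gives the time, the measured TCP pose, the force, the opening and the grip force at its end, in the units of the state.
- get_obs(): the state, without advancing time (a new reading comes with each control period).
- read_camera(name): name is "side" or "top" or "wrist"; returns a dict with "frame" (400x640x3 uint8, red, green, blue), "fx", "fy", "cx", "cy" (pixels), "world_to_cam" (4x4, takes a point from world to camera coordinates). Camera axes: x right, y up, looking along -z (the intrinsics and any distortion apply to the point x, -y, -z); pixel columns grow to the right and rows downward; lengths in m; the calibration is good to about 2 mm. The wrist camera is an equidistant fisheye: a pixel r from the principal point sees the ray r / f radians off the axis. A picture is of the moment at which its call begins. There is no depth.
- hand_in(): hands the job in; it is judged then, once.
The state is a dict: "clock": time; "joint_positions": joint angles; "joint_velocities": joint speeds; "tau": joint torques, N m; "eef_pos": TCP position; "tool_rot": TCP orientation; "ft_force": force on the tool from outside, world axes, zero at the start; "ft_torque": the same for the moment, N m; "opening": opening from 0.0 (shut) to 1.0 (fully open); "gripper_force": force on a finger pad.
Only numpy, scipy, OpenCV 4.12 (cv2) and the standard library are available. Lean on these libraries where they do the work, as an engineer would, in place of code of your own. Each camera call takes 0.05 s, during which the arm holds its last target. There are 200 camera calls.

## Working session

There is one attempt and no reset: what is moved stays moved. The work goes in short steps, Python scripts to look and compute and a tool call to move; the robot and the scene stay as the last step left them, time stands still between calls to the robot, and variables do not carry over. Pictures are saved under pics/ and viewed, at most 10 in all, crops included, and the job is handed in when it is done.

Besides the shell and the picture viewer there is one more tool, called after "Call:" in YAML: its name, and indented under it one key for each argument. step_arm: Moves the arm, as the interface text tells. Its arguments: {"type":"object","properties":{"moves":{"type":"array"},"fingers":{"type":"number"},"newtons":{"type":"number"}},"required":["moves"]}

```bash
mkdir -p pics; cat > h.py <<'E'
import numpy as np, cv2, json
from cell import get_obs, read_camera, hand_in
def ray(c,u,v):
    W=np.array(c["world_to_cam"]);R=W[:3,:3];t=W[:3,3]
    d=np.array([(u-c["cx"])/c["fx"],-(v-c["cy"])/c["fy"],-1.0])
    return -R.T@t, R.T@d
def onz(c,u,v,z):
    o,d=ray(c,u,v); return o+d*(z-o[2])/d[2]
def proj(c,p):
    W=np.array(c["world_to_cam"]);q=W[:3,:3]@np.array(p)+W[:3,3]
    return c["cx"]+c["fx"]*q[0]/-q[2], c["cy"]-c["fy"]*q[1]/-q[2]
E
python3 - <<'E'
from h import *
for n in("top","side"):
    c=read_camera(n); cv2.imwrite(f"pics/{n}0.png",c["frame"][:,:,::-1])
    print(n,c["fx"],c["cx"],c["cy"],np.round(c["world_to_cam"],3).tolist(), c.keys())
o=get_obs();print(o["clock"],o["tool_rot"],o["eef_pos"])
E
```

```text
top 441.8639473851757 319.5602848761907 199.1332157796297 [[-0.016, -1.0, -0.008, 0.056], [0.994, -0.017, 0.109, -0.553], [-0.109, -0.006, 0.994, -1.423], [0.0, 0.0, 0.0, 1.0]] dict_keys(['frame', 'fx', 'fy', 'cx', 'cy', 'world_to_cam'])
side 394.2598625373425 324.6303160660711 199.14028313805144 [[-0.792, -0.611, -0.0, 0.447], [0.326, -0.423, 0.845, -0.223], [-0.516, 0.669, 0.534, -1.079], [0.0, 0.0, 0.0, 1.0]] dict_keys(['frame', 'fx', 'fy', 'cx', 'cy', 'world_to_cam'])
0.1 [ 9.86019019e-01  1.66632088e-01 -5.15673602e-05 -4.88339705e-04] [ 0.20532818 -0.59009772  0.2307846 ]
```

View pics/top0.png

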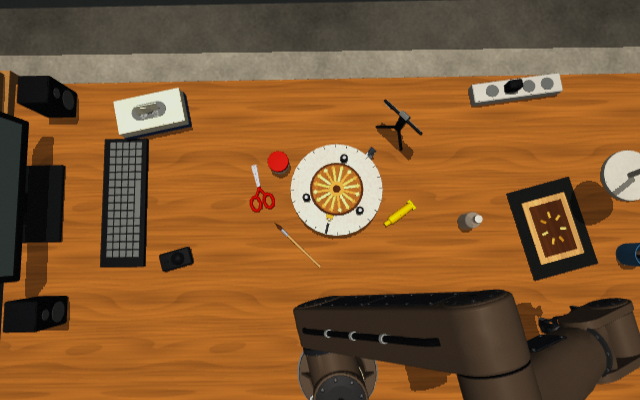

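View pics/side0.png

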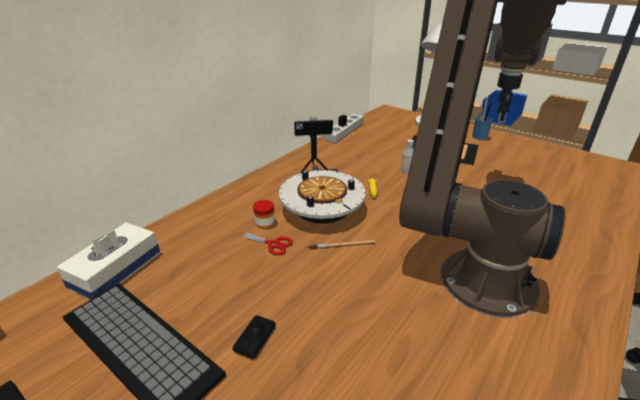

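The top picture shows the disc centred near (336,190) with radius about 46 px. The long mark's end is near (327,232), the pointer near (369,155), and the posts are at (344,158), (306,197) and (360,210). In the side view the disc is clear of the arm, at about (322,193).

```bash
cat >> h.py <<'E'
def polar(c,ctr,rs,n=720,z=0.072):
    a=np.arange(n)*2*np.pi/n
    P=np.array([[proj(c,[ctr[0]+r*np.cos(t),ctr[1]+r*np.sin(t),z]) for t in a] for r in rs],np.float32)
    g=cv2.cvtColor(c["frame"],cv2.COLOR_RGB2GRAY)
    return cv2.remap(g,P[:,:,0].copy(),P[:,:,1].copy(),cv2.INTER_LINEAR)
E
python3 - <<'E'
from h import *
for n,box in(("top",(280,390,135,245)),("side",(270,375,165,222))):
    c=read_camera(n);f=c["frame"].astype(int)
    m=((f.min(2)>130)&(f.max(2)-f.min(2)<45)).astype(np.uint8)
    mm=np.zeros_like(m);x0,x1,y0,y1=box;mm[y0:y1,x0:x1]=m[y0:y1,x0:x1]
    k=max(cv2.findContours(mm,cv2.RETR_EXTERNAL,cv2.CHAIN_APPROX_NONE)[0],key=cv2.contourArea)
    P=np.array([onz(c,*p,0.072)[:2] for p in cv2.convexHull(k)[:,0].astype(float)])
    A=np.c_[2*P,np.ones(len(P))];s=np.linalg.lstsq(A,(P**2).sum(1),rcond=None)[0]
    print(n,s[:2],np.sqrt(s[2]+s[0]**2+s[1]**2),cv2.fitEllipse(k))
    ctr=s[:2]
    I=polar(c,ctr,np.arange(.116,.132,.003),360).mean(0)
    print(np.round(I[::4]).astype(int).tolist())
    if n=="top":
        for nm,u,v,z in(("pointer",368.5,155.5,.072),("mark",327,230,.072),("p",344,158,.102),("p",306,197,.102),("p",360,210,.102),("tube",400,213,.02),("brushend",320,266,.01),("brushtip",276,225,.01),("jar",278,161,.072),("scis",262,202,.01),("tripod",403,118,.0)):
            p=onz(c,u,v,z)[:2];d=p-ctr;print(nm,p.round(3),np.hypot(*d).round(3),np.degrees(np.arctan2(d[1],d[0])).round(1))
    im=c["frame"][y0-15:y1+15,x0-15:x1+15,::-1]
    cv2.imwrite(f"pics/{n}_crop.png",cv2.resize(im,None,fx=4,fy=4,interpolation=cv2.INTER_CUBIC))
E
```

```text
top [ 0.58074976 -0.00713077] 0.1466005407973578 ((336.25738525390625, 189.00497436523438), (88.57949829101562, 90.98876190185547), 98.72184753417969)
[222, 220, 222, 219, 221, 221, 219, 221, 220, 222, 222, 222, 224, 223, 222, 224, 223, 221, 222, 222, 221, 222, 222, 222, 222, 222, 221, 223, 222, 222, 223, 223, 225, 224, 224, 225, 225, 224, 225, 224, 225, 91, 213, 224, 223, 225, 224, 224, 224, 224, 224, 224, 221, 222, 220, 220, 217, 222, 220, 222, 223, 223, 222, 222, 220, 224, 220, 222, 221, 221, 220, 221, 222, 219, 220, 221, 222, 222, 222, 221, 222, 221, 223, 221, 222, 221, 192, 196, 222, 222]
pointer [ 0.688 -0.114] 0.151 -44.9
mark [0.45  0.024] 0.134 166.4
p [ 0.675 -0.033] 0.098 -15.4
p [0.553 0.089] 0.1 106.1
p [ 0.509 -0.079] 0.101 -134.7
tube [ 0.504 -0.218] 0.224 -110.0
brushend [0.335 0.049] 0.252 167.1
brushtip [0.472 0.193] 0.228 118.6
jar [0.675 0.179] 0.208 63.1
scis [0.549 0.239] 0.248 97.2
tripod [ 0.831 -0.243] 0.344 -43.3
side [ 0.58098094 -0.00609891] 0.14742025430640432 ((321.458251953125, 192.3908233642578), (41.531166076660156, 78.66783142089844), 89.57329559326172)
[204, 204, 204, 202, 202, 202, 203, 204, 204, 204, 205, 206, 206, 206, 206, 207, 206, 204, 204, 204, 204, 204, 200, 203, 203, 205, 200, 205, 205, 206, 200, 206, 208, 208, 204, 211, 210, 208, 205, 209, 209, 152, 129, 205, 207, 208, 209, 208, 207, 206, 208, 208, 206, 204, 204, 202, 198, 197, 189, 167, 129, 79, 68, 104, 148, 202, 205, 204, 205, 204, 202, 202, 204, 203, 202, 204, 203, 204, 204, 203, 206, 206, 205, 120, 24, 24, 103, 194, 206, 206]
```

View pics/top_crop.png

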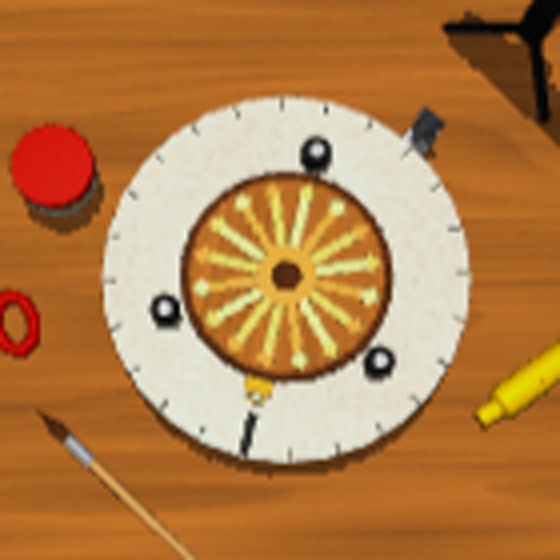

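The crop confirms the mark at about 165.5° and the posts at -134.5°, -14.5° and 105.5°. The pointer is at about -44°. I'll go above the rim beside post3 with the fingers shut.

Call:
step_arm:
  moves:
    - [29, -25, 0, 0, 0, -2.2]
    - [57, -49, 0, 0, 0, -4.4]
    - [86, -74, 0, 0, 0, -6.6]
    - [114, -98, 0, 0, 0, -8.8]
    - [143, -123, 0, 0, 0, -11]
    - [172, -148, 0, 0, 0, -13.2]
    - [200, -172, 0, 0, 0, -15.4]
    - [229, -197, 0, 0, 0, -17.6]
    - [257, -221, 0, 0, 0, -19.8]
    - [286, -246, 0, 0, 0, -22]
    - [315, -271, 0, 0, 0, -24.2]
    - [343, -295, 0, 0, 0, -26.3]
  fingers: 0

```text
clock: 1.2
eef_pos: [0.433, -0.1971, 0.2314]
tool_rot: [0.922, 0.387, 0.0, 0.0]
ft_force: [1.1, -0.6, -0.2]
opening: 0.0
gripper_force: 0.0
```

```bash
cat >> h.py <<'E'
C=np.array([0.581,-0.0066]); H=np.radians(45.5)
ux=np.array([np.cos(H),np.sin(H)]); uy=np.array([np.sin(H),-np.cos(H)])
def where():
    o=get_obs();p=o["eef_pos"];from_=p[:2]-C
    q=o["tool_rot"]
    from scipy.spatial.transform import Rotation as R
    M=R.from_quat(q).as_matrix()
    print("t",round(o["clock"],3),"XYz mm",np.round([from_@ux*1e3,from_@uy*1e3,p[2]*1e3],1),"head x",np.degrees(np.arctan2(M[1,0],M[0,0])).round(2),"tilt",np.degrees(np.arccos(-M[2,2])).round(2),"F",np.round(o["ft_force"],1),"vel",np.abs(o["joint_velocities"]).max().round(3))
E
python3 - <<'E'
from h import *
where()
for n in("top","side"):
    c=read_camera(n)
    for rs in((.153,.160),(.16,.17),(.168,.178)):
        I=polar(c,C,np.linspace(*rs,4),720).mean(0)[-130:-50]
        I=I[::2]; print(n,rs,I.round().astype(int).tolist())
E
```

```text
t 1.2 XYz mm [-239.6   28.   231.4] head x 45.59 tilt 0.01 F [ 1.1 -0.6 -0.2] vel 0.938
top (0.153, 0.16) [115, 118, 119, 120, 121, 123, 122, 121, 120, 118, 118, 116, 113, 100, 81, 76, 74, 79, 76, 70, 59, 56, 70, 113, 130, 110, 108, 108, 108, 109, 110, 110, 112, 114, 116, 117, 118, 119, 121, 122]
top (0.16, 0.17) [121, 122, 124, 124, 124, 122, 119, 117, 116, 115, 114, 113, 112, 110, 109, 107, 99, 78, 58, 43, 45, 51, 54, 50, 63, 95, 108, 112, 114, 115, 116, 118, 119, 120, 120, 121, 122, 122, 122, 120]
top (0.168, 0.178) [123, 123, 124, 122, 120, 117, 116, 115, 114, 113, 111, 110, 110, 109, 108, 107, 105, 98, 69, 47, 50, 55, 56, 54, 60, 90, 111, 118, 119, 118, 120, 120, 120, 120, 120, 121, 122, 123, 124, 123]
side (0.153, 0.16) [106, 112, 118, 124, 115, 98, 76, 74, 76, 86, 102, 118, 120, 114, 113, 112, 111, 108, 103, 92, 85, 98, 104, 105, 104, 104, 115, 125, 136, 138, 135, 130, 121, 111, 100, 102, 112, 116, 109, 86]
side (0.16, 0.17) [103, 108, 114, 123, 124, 115, 94, 71, 54, 47, 61, 83, 100, 110, 117, 118, 118, 115, 107, 80, 72, 77, 81, 77, 74, 80, 102, 125, 133, 134, 133, 131, 127, 120, 109, 98, 88, 77, 67, 62]
side (0.168, 0.178) [126, 128, 130, 133, 135, 132, 122, 104, 81, 54, 46, 54, 74, 98, 119, 128, 130, 126, 114, 79, 72, 75, 78, 74, 72, 86, 110, 131, 134, 133, 131, 126, 116, 98, 78, 62, 54, 58, 74, 92]
```

Call:
step_arm:
  moves:
    - [36, -9, 0, 0, 0, 0]
    - [71, -19, 20, 0, 0, 0]
    - [107, -28, 50, 0, 0, 0]
    - [107, -28, 85, 0, 0, 0]
    - [107, -28, 120, 0, 0, 0]
    - [107, -28, 140, 0, 0, 0]
    - [107, -28, 146, 0, 0, 0]
    - [107, -28, 146, 0, 0, 0]
    - [107, -28, 146, 0, 0, 0]

```text
clock: 2.05
eef_pos: [0.4878, -0.1036, 0.086]
tool_rot: [0.922, 0.386, 0.0, 0.0]
ft_force: [-0.2, 0.2, 0.0]
opening: 0.002
gripper_force: 0.0
```

```bash
python3 - <<'E'
from h import *
where()
ims=[]
for n in("top","side","wrist"):
    c=read_camera(n); ims.append(c["frame"])
    if n=="wrist": print(c["fx"],c["cx"],c["cy"])
a=cv2.resize(ims[0][100:260,240:440],(400,320),interpolation=cv2.INTER_CUBIC); b=cv2.resize(ims[1][130:250,240:390],(400,320),interpolation=cv2.INTER_CUBIC)
w=cv2.resize(ims[2],(448,280))
out=np.zeros((600,800,3),np.uint8);out[:320,:400]=a;out[:320,400:]=b;out[320:,:448]=w
cv2.imwrite("pics/m1.png",out[:,:,::-1])
E
```

```text
t 2.05 XYz mm [-134.5    1.5   86. ] head x 45.45 tilt 0.04 F [-0.2  0.2  0. ] vel 0.026
309.70691628693146 320.5594664500016 199.04431395528874
```

View pics/m1.png

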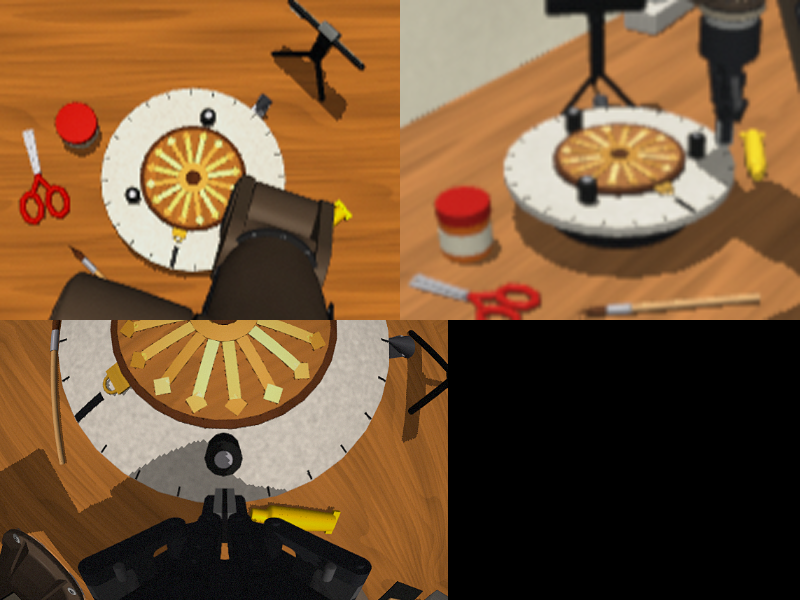

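The fingertip is over the rim beside post3. The mark shows in all three views: top crop (175,257), side crop (685,203), wrist (90,405). Next is a gentle press test to find the disc's height.

Call:
step_arm:
  moves:
    - [0, 0, 6, 0, 0, 0]
    - [0, 0, 11, 0, 0, 0]
    - [0, 0, 13, 0, 0, 0]
    - [0, 0, 14, 0, 0, 0]
    - [0, 0, 15, 0, 0, 0]
    - [0, 0, 15, 0, 0, 0]
    - [0, 0, 15, 0, 0, 0]

```text
clock: 2.78
eef_pos: [0.4883, -0.1039, 0.0719]
tool_rot: [0.922, 0.387, 0.001, 0.001]
ft_force: [-4.0, -4.1, 24.8]
opening: 0.003
gripper_force: 12.6
```

```bash
python3 -c "
from h import *
where()"
```

```text
t 2.783 XYz mm [-134.4    2.    71.9] head x 45.5 tilt 0.19 F [-4.  -4.1 24.8] vel 0.002
```

Call:
step_arm:
  moves:
    - [0, 0, -15, 0, 0, 0]
    - [0, -10, -40, 0, 0, 0]
    - [15, -30, -40, 0, 0, 0]
    - [30, -48, -40, 0, 0, 0]
    - [30, -48, -30, 0, 0, 0]
    - [30, -48, -18, 0, 0, 0]
    - [30, -48, -18, 0, 0, 0]
    - [30, -48, -18, 0, 0, 0]

```text
clock: 3.45
eef_pos: [0.4741, -0.048, 0.088]
tool_rot: [0.922, 0.387, -0.001, -0.0]
ft_force: [0.2, 1.6, -0.1]
opening: -0.001
gripper_force: 0.0
```

```bash
python3 - <<'E'
from h import *
where()
for n in("wrist","side"):
    c=read_camera(n); f=c["frame"]
    if n=="side": I=polar(c,C,[.118,.122,.126],720).mean(0); k=np.where(I<150)[0]/2; print(k)
    else: cv2.imwrite("pics/w2.png",f[:,:,::-1])
E
```

```text
t 3.45 XYz mm [-104.4  -47.3   88. ] head x 45.48 tilt 0.07 F [ 0.2  1.6 -0.1] vel 0.015
[157.5 158.  158.5 159.  159.5 160.  160.5 176.  176.5 177.  177.5 178.
 178.5 179.  179.5 180.  180.5 181.  181.5 182.  182.5 183.  183.5 184.
 184.5 185.  185.5 186.  186.5 187.  187.5 188.  188.5 189.  189.5 190.
 190.5 191.  191.5 192.  192.5 193.  193.5 194.  194.5 195.  195.5 196.
 196.5 197.  197.5 198.  198.5 199.  199.5 200.  200.5 201.  201.5 202.
 202.5 203.  203.5 204.  204.5 205.  205.5 206.  206.5 207.  207.5 208.
 208.5 209.  209.5 210.  210.5 211.  211.5 212.  212.5 213.  213.5 214.
 214.5 215.  215.5 216.  216.5 217.  217.5 218.  218.5 219.  219.5 220.
 220.5 221.  221.5 222.  222.5 223.  223.5 224.  224.5 225.  225.5 226.
 226.5 227.  227.5 228.  228.5 229.  229.5 230.  230.5 231.  231.5 232.
 232.5 233.  233.5 234.  234.5 235.  235.5 236.  236.5 237.  237.5 238.
 238.5 239.  239.5 240.  240.5 241.  241.5 242.  242.5 243.  243.5 244.
 244.5 245.  245.5 246.  246.5 247.  247.5 248.  248.5 249.  249.5 250.
 250.5 327.  327.5 328.  328.5 329.  329.5 330.  330.5 331.  331.5 332.
 332.5 333.  333.5 334.  334.5 335.  335.5 336.  336.5 337.  337.5 338.
 338.5 339. ]
```

View pics/w2.png

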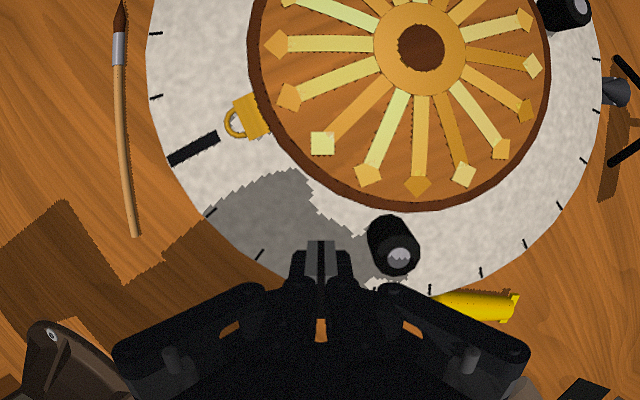

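The wrist view shows the finger at (320,260) behind post3 at (392,245). The mark at (193,148) seems to have drifted a few degrees, so I'll check whether the disc is creeping.

```bash
python3 - <<'E'
from h import *
for i in range(6):
    t=get_obs()["clock"]; c=read_camera("side")
    I=polar(c,C,[.118,.122,.126],1440).mean(0)[480:700]; k=(120+np.where(I<140)[0]/4); print(round(t,3),k.mean().round(2),len(k))
E
```

```text
3.55 158.5 13
3.6 158.0 11
3.65 157.5 11
3.7 157.12 12
3.75 156.62 10
3.8 156.12 12
```

The disc is creeping at -0.165 rad/s, which is harmless. Flicking counter-clockwise now.

Call:
step_arm:
  moves:
    - [0, 3, 0, 0, 0, 0]
    - [0, 8, 0, 0, 0, 0]
    - [0, 16, 0, 0, 0, 0]
    - [0, 28, 0, 0, 0, 0]
    - [2, 43, 0, 0, 0, 0]
    - [6, 60, 0, 0, 0, 0]
    - [9, 76, 0, 0, 0, 0]
    - [6, 80, -22, 0, 0, 0]
    - [0, 80, -45, 0, 0, 0]
    - [-15, 65, -45, 0, 0, 0]
    - [-30, 52, -45, 0, 0, 0]
    - [-30, 48, -45, 0, 0, 0]

```text
clock: 4.85
eef_pos: [0.4858, -0.104, 0.1335]
tool_rot: [0.922, 0.386, -0.0, -0.0]
ft_force: [0.7, 0.0, 1.0]
opening: 0.003
gripper_force: 0.0
```

```bash
cat >> h.py <<'E'
def ang(n="side"):
    t=get_obs()["clock"]; c=read_camera(n)
    I=polar(c,C,[.118,.122,.126,.130,.134],1440); d=(I<120).all(0)|((I<130).sum(0)>=5)
    d=d.astype(np.uint8); m,lab=cv2.connectedComponents(np.tile(d,2).reshape(1,-1)); L=[]
    for i in range(1,m):
        k=np.where(lab[0]==i)[0]
        if 6<=len(k)<=24 and k[0]<1440: L.append((round(k.mean()/4%360,1),len(k)))
    return round(t,3),L
E
python3 - <<'E'
from h import *
where()
for i in range(6): print(ang("side"),ang("top"))
E
```

```text
t 4.85 XYz mm [-136.2    0.3  133.5] head x 45.42 tilt 0.04 F [0.7 0.  1. ] vel 0.073
(4.85, []) (4.9, [])
(4.95, []) (5.0, [(np.float64(272.9), 10)])
(5.05, []) (5.1, [(np.float64(285.9), 8)])
(5.15, [(np.float64(253.2), 15)]) (5.2, [(np.float64(298.5), 9)])
(5.25, []) (5.3, [(np.float64(310.9), 10)])
(5.35, [(np.float64(1.2), 11)]) (5.4, [(np.float64(323.2), 9)])
```

Turning at about 2.2 rad/s counter-clockwise with the hand clear. I'll keep measuring while it coasts.

Call:
step_arm:
  moves:
    - [0, 0, 0, 0, 0, 0]
    - [0, 0, 0, 0, 0, 0]
    - [0, 0, 0, 0, 0, 0]
    - [0, 0, 0, 0, 0, 0]
    - [0, 0, 0, 0, 0, 0]
    - [0, 0, 0, 0, 0, 0]
    - [0, 0, 0, 0, 0, 0]
    - [0, 0, 0, 0, 0, 0]
    - [0, 0, 0, 0, 0, 0]
    - [0, 0, 0, 0, 0, 0]
    - [0, 0, 0, 0, 0, 0]
    - [0, 0, 0, 0, 0, 0]

```text
clock: 6.45
eef_pos: [0.4875, -0.1031, 0.1333]
tool_rot: [0.922, 0.387, -0.0, 0.0]
ft_force: [0.1, 0.4, 0.2]
opening: -0.003
gripper_force: 0.0
```

```bash
python3 - <<'E'
from h import *
for i in range(20):
    r=ang("top")
    print(r[0],[float(a) for a,l in r[1]])
where()
E
```

```text
6.45 [87.0]
6.5 [92.6]
6.55 [98.2]
6.6 [103.8]
6.65 [109.2]
6.7 [114.9]
6.75 [120.2]
6.8 [125.8]
6.85 [131.1]
6.9 [136.6]
6.95 [141.9]
7.0 [147.2]
7.05 [152.6]
7.1 [157.8]
7.15 [163.1]
7.2 [168.4]
7.25 [173.6]
7.3 [178.6]
7.35 [183.9]
7.4 [189.1]
t 7.45 XYz mm [-134.4    0.9  133.3] head x 45.48 tilt 0.01 F [-0.6  0.7 -0.7] vel 0.001
```

Call:
step_arm:
  moves:
    - [0, 0, 15, 0, 0, 0]
    - [0, 0, 30, 0, 0, 0]
    - [0, 0, 42, 0, 0, 0]
    - [0, 0, 50, 0, 0, 0]
    - [0, 0, 55, 0, 0, 0]
    - [0, 0, 57, 0, 0, 0]
    - [0, 0, 58, 0, 0, 0]
    - [0, 0, 58.5, 0, 0, 0]
    - [0, 0, 58.5, 0, 0, 0]
    - [0, 0, 58.5, 0, 0, 0]
    - [0, 0, 58.5, 0, 0, 0]
    - [0, 0, 58.5, 0, 0, 0]

```text
clock: 8.45
eef_pos: [0.4875, -0.1031, 0.075]
tool_rot: [0.922, 0.387, 0.0, 0.0]
ft_force: [-0.2, 0.5, -0.1]
opening: 0.0
gripper_force: 0.0
```

Call:
step_arm:
  moves:
    - [0, 0, 0, 0, 0, 0]
    - [0, 0, 0, 0, 0, 0]
    - [0, 0, 0, 0, 0, 0]
    - [0, 0, 0, 0, 0, 0]
    - [0, 0, 0, 0, 0, 0]
    - [0, 0, 0, 0, 0, 0]
    - [0, 0, 0, 0, 0, 0]
    - [0, 0, 0, 0, 0, 0]
    - [0, 0, 0, 0, 0, 0]
    - [0, 0, 0, 0, 0, 0]
    - [0, 0, 0, 0, 0, 0]
    - [0, 0, 0, 0, 0, 0]

```text
clock: 9.45
eef_pos: [0.4875, -0.1031, 0.0748]
tool_rot: [0.922, 0.387, -0.0, 0.0]
ft_force: [-0.1, -0.2, -0.8]
opening: -0.006
gripper_force: 0.0
```

```bash
python3 - <<'E'
from h import *
where()
for i in range(12):
    r=ang("top")
    print(r[0],[float(a) for a,l in r[1]])
where()
E
```

```text
t 9.45 XYz mm [-134.4    0.9   74.8] head x 45.49 tilt 0.01 F [-0.1 -0.2 -0.8] vel 0.001
9.45 [19.4]
9.5 [23.6]
9.55 [27.8]
9.6 [32.0]
9.65 [36.1]
9.7 [40.1]
9.75 [44.4]
9.8 [48.4]
9.85 [52.4]
9.9 [56.4]
9.95 [60.5]
10.0 [64.5]
t 10.05 XYz mm [-134.4    0.9   74.8] head x 45.48 tilt 0.01 F [-0.4  0.3  0.2] vel 0.001
```

Call:
step_arm:
  moves:
    - [0, 0, 0, 0, 0, 0]
    - [0, 0, 0, 0, 0, 0]
    - [0, 0, 0, 0, 0, 0]
    - [0, 0, 0, 0, 0, 0]
    - [0, 0, 0, 0, 0, 0]
    - [0, 0, 0, 0, 0, 0]
    - [0, 0, 0, 0, 0, 0]
    - [0, 0, 0, 0, 0, 0]
    - [0, 0, 0, 0, 0, 0]
    - [0, 0, 0, 0, 0, 0]
    - [0, 0, 0, 0, 0, 0]
    - [0, 0, 0, 0, 0, 0]

```text
clock: 11.05
eef_pos: [0.4875, -0.1031, 0.0748]
tool_rot: [0.922, 0.387, -0.0, 0.0]
ft_force: [0.3, -0.0, 0.0]
opening: -0.001
gripper_force: 0.0
```

Call:
step_arm:
  moves:
    - [0, 0, 0, 0, 0, 0]
    - [0, 0, 0, 0, 0, 0]
    - [0, 0, 0, 0, 0, 0]
    - [0, 0, 0, 0, 0, 0]
    - [0, 0, 0, 0, 0, 0]
    - [0, 0, 0, 0, 0, 0]
    - [0, 0, 0, 0, 0, 0]
    - [0, 0, 0, 0, 0, 0]
    - [0, 0, 0, 0, 0, 0]

```text
clock: 11.8
eef_pos: [0.4875, -0.1031, 0.0748]
tool_rot: [0.922, 0.387, -0.0, 0.0]
ft_force: [0.0, -0.5, -0.1]
opening: -0.002
gripper_force: 0.0
```

```bash
python3 - <<'E'
from h import *
for i in range(4):
    for n in("top","side"):
        r=ang(n); print(n,r[0],[float(a) for a,l in r[1]])
E
```

```text
top 11.8 []
side 11.85 [1.6]
top 11.9 []
side 11.95 [3.6]
top 12.0 []
side 12.05 []
top 12.1 []
side 12.15 []
```

Call:
step_arm:
  moves:
    - [0, 0, 0, 0, 0, 0]
    - [0, 0, 0, 0, 0, 0]
    - [0, 0, 0, 0, 0, 0]
    - [0, 0, 0, 0, 0, 0]
    - [0, 0, 0, 0, 0, 0]
    - [0, 0, 0, 0, 0, 0]
    - [0, 0, 0, 0, 0, 0]
    - [0, 0, 0, 0, 0, 0]
    - [0, 0, 0, 0, 0, 0]

```text
clock: 12.95
eef_pos: [0.4875, -0.1031, 0.0748]
tool_rot: [0.922, 0.387, 0.0, 0.0]
ft_force: [-0.1, -0.9, -0.5]
opening: 0.003
gripper_force: 0.0
```

```bash
python3 - <<'E'
from h import *
k=[]
for i in range(8):
    r=ang("top"); print(r[0],[float(a) for a,l in r[1]])
    k+=[a for a,l in r[1] if 265<a<330]
    if len(k)>=3: break
E
```

```text
12.95 [266.8]
13.0 [269.8]
13.05 [272.6]
```

Call:
step_arm:
  moves:
    - [0, 0, 0, 0, 0, 0]
    - [0, 0, 0, 0, 0, 0]
    - [0, 0, 0, 0, 0, 0]
    - [0, 0, 0, 0, 0, 0]
    - [0, 0, 0, 0, 0, 0]
    - [0, 0, 0, 0, 0, 0]
    - [0, 0, 0, 0, 0, 0]
    - [0, 0, 4.2, 0, 0, 0]
    - [0, 0, 4.2, 0, 0, 0]
    - [0, 0, 4.2, 0, 0, 0]
    - [0, 0, 4.2, 0, 0, 0]
    - [0, 0, 4.2, 0, 0, 0]

```text
clock: 14.1
eef_pos: [0.4884, -0.1037, 0.0719]
tool_rot: [0.922, 0.387, 0.001, 0.001]
ft_force: [-3.0, -2.8, 21.7]
opening: 0.001
gripper_force: 10.9
```

```bash
python3 - <<'E'
from h import *
where()
for i in range(3):
    r=ang("top"); print(r[0],[float(a) for a,l in r[1]])
where()
c=read_camera("top");cv2.imwrite("pics/stop.png",cv2.resize(c["frame"][120:220,280:400,::-1],None,fx=5,fy=5,interpolation=cv2.INTER_CUBIC))
E
```

```text
t 14.1 XYz mm [-134.2    2.    71.9] head x 45.49 tilt 0.2 F [-3.  -2.8 21.7] vel 0.002
14.1 [312.0]
14.15 [312.0]
14.2 [312.0]
t 14.25 XYz mm [-134.2    2.    71.9] head x 45.49 tilt 0.2 F [-2.1 -3.2 22.3] vel 0.002
```

View pics/stop.png

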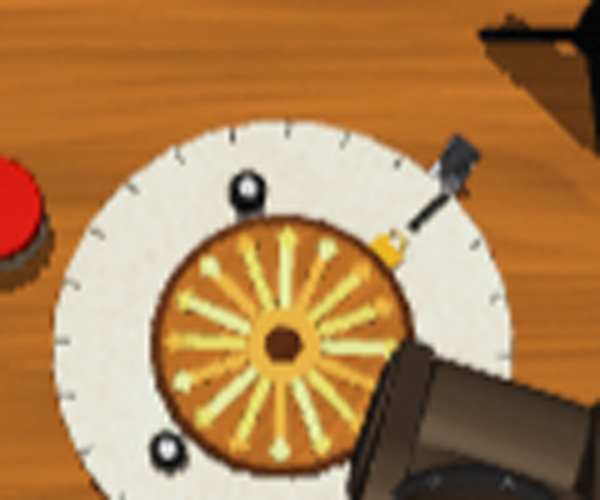

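The mark is at 312°, about 4° (11 mm) before the pointer, which is inside the 15 mm tolerance. The press flexes the arm about 1 mm sideways. I'll unload slowly and compensate for that so the disc isn't dragged.

Call:
step_arm:
  moves:
    - [0, 0.08, -0.1, 0, 0, 0]
    - [0, 0.16, -0.2, 0, 0, 0]
    - [0, 0.24, -0.3, 0, 0, 0]
    - [0, 0.32, -0.4, 0, 0, 0]
    - [0, 0.4, -0.5, 0, 0, 0]
    - [0, 0.48, -0.6, 0, 0, 0]
    - [0, 0.56, -0.7, 0, 0, 0]
    - [0, 0.64, -0.8, 0, 0, 0]
    - [0, 0.7, -0.9, 0, 0, 0]
    - [0, 0.77, -1.0, 0, 0, 0]
    - [0, 0.77, -1.0, 0, 0, 0]
    - [0, 0.77, -1.0, 0, 0, 0]

```text
clock: 15.3
eef_pos: [0.4885, -0.1038, 0.0721]
tool_rot: [0.922, 0.387, 0.001, 0.001]
ft_force: [-0.1, -0.8, 9.5]
opening: 0.003
gripper_force: 4.7
```

```bash
python3 - <<'E'
from h import *
where()
r=ang("top"); print(r)
where()
E
```

```text
t 15.3 XYz mm [-134.2    2.2   72.1] head x 45.49 tilt 0.09 F [-0.1 -0.8  9.5] vel 0.002
(15.3, [(np.float64(312.0), 11)])
t 15.35 XYz mm [-134.2    2.1   72. ] head x 45.49 tilt 0.09 F [-1.5  0.4  9.6] vel 0.002
```

Call:
step_arm:
  moves:
    - [0, 0.05, -0.1, 0, 0, 0]
    - [0, 0.11, -0.2, 0, 0, 0]
    - [0, 0.17, -0.3, 0, 0, 0]
    - [0, 0.23, -0.4, 0, 0, 0]
    - [0, 0.28, -0.5, 0, 0, 0]
    - [0, 0.33, -0.6, 0, 0, 0]
    - [0, 0.38, -0.7, 0, 0, 0]
    - [0, 0.42, -0.8, 0, 0, 0]
    - [0, 0.45, -0.9, 0, 0, 0]
    - [0, 0.45, -1.0, 0, 0, 0]
    - [0, 0.45, -1.2, 0, 0, 0]
    - [0, 0.45, -1.5, 0, 0, 0]

```text
clock: 16.35
eef_pos: [0.4883, -0.1039, 0.073]
tool_rot: [0.922, 0.387, -0.0, -0.0]
ft_force: [-0.3, 0.1, -0.6]
opening: -0.0
gripper_force: 0.0
```

```bash
python3 - <<'E'
from h import *
where()
for i in range(6): print(ang("top"))
where()
E
```

```text
t 16.35 XYz mm [-134.4    2.1   73. ] head x 45.48 tilt 0.01 F [-0.3  0.1 -0.6] vel 0.009
(16.35, [(np.float64(311.8), 11)])
(16.4, [(np.float64(311.8), 11)])
(16.45, [(np.float64(311.8), 11)])
(16.5, [(np.float64(311.8), 11)])
(16.55, [(np.float64(311.8), 11)])
(16.6, [(np.float64(311.8), 11)])
t 16.65 XYz mm [-134.4    2.1   73.1] head x 45.49 tilt 0.01 F [ 0.7 -0.7 -0.2] vel 0.002
```

The finger is off the disc and the disc is still. Lifting clear now.

Call:
step_arm:
  moves:
    - [0, 0, -5, 0, 0, 0]
    - [0, 0, -20, 0, 0, 0]
    - [-10, 0, -45, 0, 0, 0]
    - [-25, 0, -75, 0, 0, 0]
    - [-45, 0, -100, 0, 0, 0]
    - [-60, 0, -115, 0, 0, 0]
    - [-65, 0, -120, 0, 0, 0]
    - [-65, 0, -120, 0, 0, 0]
    - [-65, 0, -120, 0, 0, 0]
    - [-65, 0, -120, 0, 0, 0]

```text
clock: 17.48
eef_pos: [0.4428, -0.1498, 0.1921]
tool_rot: [0.922, 0.387, -0.0, -0.001]
ft_force: [-0.7, 0.4, 0.3]
opening: 0.003
gripper_force: 0.0
```

```bash
python3 - <<'E'
from h import *
where(); print(ang("top"),ang("top"))
print(hand_in())
E
```

```text
t 17.483 XYz mm [-198.9    1.8  192.1] head x 45.49 tilt 0.09 F [-0.7  0.4  0.3] vel 0.008
(17.483, [(np.float64(311.9), 12)]) (17.533, [(np.float64(311.9), 12)])
the job is handed in; nothing more can be done
None
```

The turntable was flicked once, coasted about two and a half turns untouched, and was stopped by a fingertip with the long mark about 4° (roughly 11–12 mm by my measurement, limit 15 mm) short of the pointer; the hand is clear and the job is handed in, with no verdict shown. An earlier press test had left the disc creeping slightly before the flick.

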